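# Check the needle-guide stand with the gauge rod

## Robot

A 6-joint arm with a two-finger parallel gripper is mounted at the origin on the work surface. World frame = base frame: x ahead of the robot, y to its left, z up, the work surface at z = 0. Lengths are in m, angles in degrees, forces in N, time in s.
With the tool pointing down it reaches from about 0.375 to 0.9 m from the base axis. Payload 3.1 kg.
Tool frame: the origin (TCP) lies on the centre line of the jaws, within the pads' length; the fingertips stand 25 mm ahead of it and the grasp point (between the pads) lies 6 mm ahead of it; z points along the fingers, y is the line along which they close (so a half turn about z gives the same grasp; the last joint's range is limited). The gripper opens to 87 mm and grips with 3 to 60 N. Pads are 19 mm wide; open, the fingers measure 117 mm over their backs; the gripper's body (75 mm by 190 mm) begins 51 mm behind the grasp point.
Start: joints at [-10.227, 30.224, 82.088, -0, 67.689, -10.227], TCP at [0.625, 0, 0.248] pointing down, gripper open.
Joint ranges: [-176.69, 176.69], [-43.24, 126.21], [12.49, 139.97], [-82, 262], [0, 151.66], [-163.58, 163.58]. Speed limits (degrees/s): [159.86, 159.86, 180, 180, 180, 180].

## Interface

Orientations are given as a 3x3 rotation matrix whose columns are the frame's x, y, z axes.
In Python, from rig import read_state, capture, camera_params, hand_in gives the robot as it stands.
- The arm moves only by the tool apply_moves, never from a script. Its argument "rows" is a list of rows, each an object of numbers: "x", "y", "z": the shift along the tool's x, y, z in mm; "rx", "ry", "rz": the turn, a rotation vector about the tool's x, y, z in units of 6 degrees (1.0 is 6 degrees); "claw": the closure in counts, from 0 (fully open) to 255 (shut). A call has 1 to 10 rows; each row is the pose to reach, as a shift and turn from the pose commanded when the call began, along the tool's axes at that moment; what a row does not reach only later rows make up. A row lasts 1/8 s, in which the tool goes at most 62.5 mm and 10.7 degrees, less where a joint would pass 70% of its speed; a pose out of reach is approached as far as the arm can. A call with a gripper value outside its range is refused whole. The fingers move at their own pace and stop on an object; the grip force is fixed at half the most. Time passes only in rows, so rows that repeat a pose let the fingers close. It gives the time, the measured TCP pose, the force, the opening and the grip force at its end, in the units of the state.
- read_state(): the state, without advancing time (a new reading comes with each control period).
- capture(name): name is "scene" or "side" or "wrist"; returns (picture, depth): 420x560x3 uint8, red, green, blue; 420x560 float32, m along the optical axis (not along the pixel's ray), 0 where there is no reading.
- camera_params(name): a dict with "fx", "fy", "cx", "cy" (pixels), "xyz" and "orientation" of the camera in the world. Camera axes: x right, y up, looking along -z (the intrinsics and any distortion apply to the point x, -y, -z); pixel columns grow to the right and rows downward; lengths in m; the calibration is good to about 2 mm. A picture is of the moment at which its call begins: read the wrist's pose just before it. camera_params takes no time and is no camera call; for the wrist camera it gives the pose at the moment of the call.
- hand_in(): hands the job in; it is judged then, once.
The state is a dict: "time_s": time; "joint_positions": joint angles; "qvel": joint speeds; "tau": joint torques, N m; "position": TCP position; "tcp_rot": TCP orientation; "force": force on the tool from outside, world axes, zero at the start; "moment": the same for the moment, N m; "opening": opening from 0.0 (shut) to 1.0 (fully open); "grasp_force": force on a finger pad.
Only numpy, scipy, OpenCV 4.12 (cv2) and the standard library are available. Lean on these libraries where they do the work, as an engineer would, in place of code of your own. Each camera call takes 0.05 s, during which the arm holds its last target. There are 200 camera calls.

## Task

Lift the handled steel canister off the alignment stand, set it down gently and upright, wholly on the white mat, and let go. Then take the red-headed gauge rod from the rack and thread it straight down through the stand's upper bushing and on through the lower one until its tip shows below, its red head staying clear above the upper bushing and its tip clear of the base. Finish still holding the rod there, free and not pressed hard against the bushings; leave the blue-headed pin, the vials and the flask alone.

Things in the scene. Friction and masses are not known exactly. Their poses are not given: they have to be found in the camera images.
- canister: Closed steel canister, diameter 70, 75 tall (cap to 81), 0.25 to 0.49 kg, origin centre of underside. Stiff blue handle bar above it, 12 x 12 in section, centre 115 above the origin, running along its y axis (58 free between the uprights): pinch from above, closing along its x axis. Starts on the stand's upper plate (125 above the bench), over the hole. (mm)
- mat: Flat square mat, white, fixed to the bench, 140 x 140 x 4 mm thick, where the canister is to go, left or right of the stand. Origin: centre of its underside, on the bench.
- stand: Fixed C-shaped stand; origin on the bench on the vertical axis of its two holes, z up. Grey column at x = -75 to -45 carries two level aluminium plates (85 wide in y, front edge x = +40), each with a brass-rimmed 15 mm bore on the z axis, 2 mm chamfer: lower plate z = 50 to 65, upper z = 110 to 125. Base plate 8 thick. Only the canister rises above z = 125.
- upper_bore (a point): Centre of the top mouth of the upper bushing, on the top face of the upper plate (125 above the bench); its z axis is the bore axis, up. (mm)
- lower_bore (a point): Centre of the top mouth of the lower bushing, on the top face of the lower plate (65 above the bench), 60 straight below upper_bore; its bore runs down 15 from there. (mm)
- rack: Fixed white open-sided pin rack 70 (x) x 170 (y) x 130 high, origin centre of its underside. Two through holes of diameter 15 in its 12 thick top plate at y = +50 and y = -50; the pins hang in them by their heads, which rest on the top plate. (mm)
- gauge_rod: Steel rod, diameter 12, 120 long, under a square red grip head 20 x 20 x 40 high; 0.11 to 0.18 kg. Origin: on the axis at the head's underside; z up along the rod, x and y square to the head's sides. Last 10 of the shaft taper to diameter 4. Starts upright in either rack hole (origin 130 above the bench, tip 10 above it): must rise 120 to come out. (mm)
- rod_tip (a point): Lower end of the gauge rod, 120 below its origin on its axis. (mm)
- short_pin: Bystander in the other rack hole: same shaft diameter and head size as the gauge rod, but the head is blue and the shaft 70 mm long. Origin at the underside of the head, 130 mm above the bench (top of head at 170 mm: carry the rod over it). Not to be moved.
- vial_a: Bystander: standing sample vial with white cap, diameter 22, 48 tall, origin centre of underside. (mm)
- vial_b: Bystander: the second vial, same as vial_a. (mm)
- flask: Bystander: amber flask, diameter 60 mm at the foot, thin neck, 118 mm tall, origin centre of underside; stands beyond the stand.
Mind the look-alikes: they are no part of the job. Leave any green look-alike of the gauge_rod alone. Of the things that look like the mat, the larger one is meant.

How it is judged:
By the outcome, as a careful person would: the job done as asked, in the order asked, and still so for the second after the job is handed in, while the arm keeps its last pose, push and grip.
It also fails if it takes over 64 s, if anything falls off the work surface, if the arm or the gripper's body presses on something with over 40 N, if the wrist force passes 120 N, or if a joint passes its speed limit or range.

## Working session

There is one attempt and no reset: what is moved stays moved. The work goes in short steps, Python scripts to look and compute and a tool call to move; the robot and the scene stay as the last step left them, time stands still between calls to the robot, and variables do not carry over. Pictures are saved under pics/ and viewed, at most 10 in all, crops included, and the job is handed in when it is done.

Besides the shell and the picture viewer there is one more tool, called as a command line: name --argument value ..., lists and objects as JSON in quotes. apply_moves: Moves the arm, as the interface text tells. Its arguments: {"type":"object","properties":{"rows":{"type":"array"}},"required":["rows"]}

```bash
mkdir -p pics; cat > h.py <<'E'
import numpy as np, cv2
from rig import read_state, capture, camera_params, hand_in
def shot(n,f=None):
    p=camera_params(n); im,d=capture(n)
    if f: cv2.imwrite('pics/'+f,im[:,:,::-1])
    return p,im,d
def pts(p,d):
    # world point of each pixel
    v,u=np.mgrid[:d.shape[0],:d.shape[1]]
    c=np.stack([(u-p['cx'])/p['fx']*d,-(v-p['cy'])/p['fy']*d,-d],-1)
    return c@np.array(p['orientation']).T+np.array(p['xyz'])
E
python3 - <<'E'
from h import *
for n in('scene','side'):
    p,im,d=shot(n,n+'1.png'); print(p, (d>0).mean())
s=read_state(); print(s)
E
```

```text
{'fx': 468.7061120490035, 'fy': 468.7061120490035, 'cx': 282.6691477120805, 'cy': 213.3056522956209, 'xyz': array([ 1.01090353, -0.19634895,  0.92301886]), 'orientation': array([[ 0.29252455, -0.79149538,  0.5366232 ],
       [ 0.95619624,  0.24848571, -0.15473723],
       [-0.01086939,  0.55838152,  0.82951307]])} 0.9959863945578231
{'fx': 382.12264501140106, 'fy': 382.12264501140106, 'cx': 285.848269426997, 'cy': 205.5560870743278, 'xyz': array([-0.00676526, -0.62083414,  0.66867555]), 'orientation': array([[ 0.75197136,  0.38860906, -0.53246791],
       [-0.65919526,  0.44228311, -0.60815069],
       [-0.00083131,  0.80831222,  0.58875348]])} 0.9961352040816327
{'time_s': 0.1, 'joint_positions': array([-1.02243680e+01,  3.02723720e+01,  8.21478476e+01, -1.83879091e-03,
        6.76880346e+01, -1.02271757e+01]), 'qvel': array([ 0.03688357, -0.16233133, -0.15585767,  0.12440238,  0.09164057,
        0.02336348]), 'tau': array([-3.02360622e-04, -4.40987206e+01, -1.77151054e+01,  6.34850166e-02,
        5.34114777e-02, -3.85449334e-05]), 'position': array([6.24405989e-01, 1.60088863e-04, 2.46689667e-01]), 'tcp_rot': array([[-6.09303219e-05,  9.99998260e-01, -1.86465641e-03],
       [ 9.99999951e-01,  6.15012983e-05,  3.06154170e-04],
       [ 3.06268316e-04, -1.86463767e-03, -9.99998215e-01]]), 'force': array([ 5.35446512e-01,  4.98604326e-01, -3.49285043e-04]), 'moment': array([ 0.03508572, -0.00798241, -0.05019553]), 'grasp_force': 0.0, 'opening': 1.0016706362963905}
```

View pics/scene1.png

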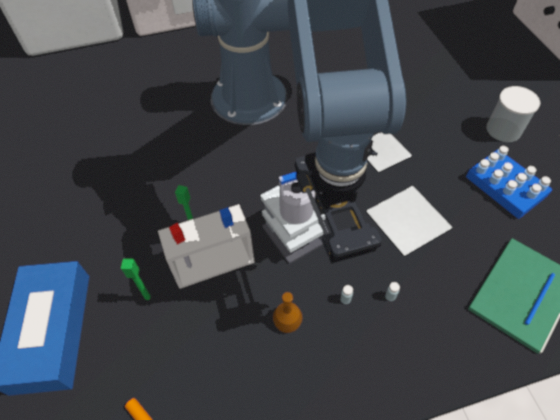

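View pics/side1.png

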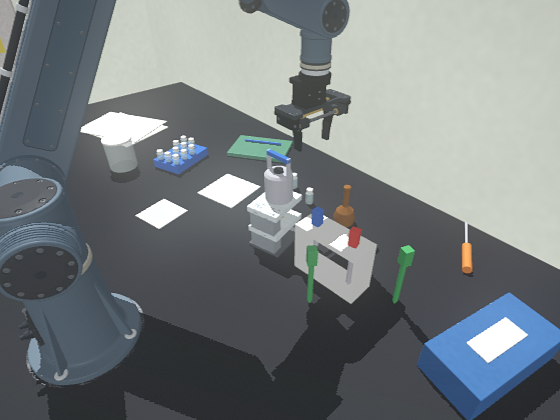

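Scene view: the canister is at about (295,200) with its blue handle at (290,178), the large mat at (409,220), the red head at (178,232) and the blue pin at (228,217). Side view: the handle is at (278,157), the red head at (354,237), the mat at (230,190), and the small decoy mat at (161,213).

```bash
cat > m.py <<'E'
from h import *
boxes={'scene':dict(red=(160,215,200,250),handle=(272,165,325,200),mat=(360,180,460,260),pin=(215,200,240,235)),
'side':dict(red=(340,220,370,250),handle=(262,145,295,167),mat=(190,168,265,212),pin=(308,205,327,228))}
for n in boxes:
    p,im,d=shot(n); P=pts(p,d); hsv=cv2.cvtColor(im,cv2.COLOR_RGB2HSV)
    for k,(a,b,c,e) in boxes[n].items():
        m=np.zeros(d.shape,bool); m[b:e,a:c]=1
        H,S,V=hsv[...,0],hsv[...,1],hsv[...,2]
        if k=='red': m&=((H<8)|(H>172))&(S>150)&(V>60)
        elif k=='mat': m&=(S<40)&(V>150)
        else: m&=(H>100)&(H<130)&(S>120)&(V>60)
        m&=d>0
        Q=P[m]; 
        if len(Q)<5: print(n,k,len(Q)); continue
        print(n,k,len(Q),'med',np.median(Q,0).round(4),'lo',np.percentile(Q,3,0).round(4),'hi',np.percentile(Q,97,0).round(4))
        zt=np.percentile(Q[:,2],97); T=Q[Q[:,2]>zt-.005][:,:2].astype(np.float32)
        print('   top',len(T),cv2.minAreaRect(T))
E
python3 m.py
```

```text
scene red 172 med [ 0.5027 -0.261   0.1659] lo [ 0.3832 -0.2711  0.0175] hi [ 0.5073 -0.2525  0.1718]
   top 79 ((0.49508872628211975, -0.2619648277759552), (0.022059055045247078, 0.016731612384319305), 10.723343849182129)
scene handle 122 med [ 0.4998 -0.035   0.2448] lo [ 0.3009 -0.0501 -0.0015] hi [0.5434 0.0341 0.304 ]
   top 6 ((0.5432363152503967, -0.036899689584970474), (0.00012920376320835203, 0.003579510375857353), 73.2363052368164)
scene mat 3095 med [0.522  0.2501 0.0034] lo [ 4.498e-01  1.824e-01 -1.000e-04] hi [0.5886 0.3203 0.0066]
   top 2564 ((0.5179535746574402, 0.25100404024124146), (0.1423059105873108, 0.14271800220012665), 14.542376518249512)
scene pin 166 med [ 0.4955 -0.1622  0.1659] lo [ 0.4774 -0.1706  0.1349] hi [ 0.4987 -0.1537  0.1716]
   top 82 ((0.48822665214538574, -0.16309510171413422), (0.020550649613142014, 0.01730548031628132), 5.8115997314453125)
side red 21 med [ 0.4878 -0.2649  0.1412] lo [ 0.4832 -0.2718  0.1315] hi [ 0.5041 -0.2561  0.1688]
   top 3 ((0.4955008327960968, -0.2616722881793976), (0.00012447405606508255, 0.021052490919828415), 56.795257568359375)
side handle 131 med [ 0.4919 -0.019   0.2438] lo [ 0.4869 -0.0503  0.236 ] hi [0.5024 0.011  0.246 ]
   top 86 ((0.4955034554004669, -0.0191844180226326), (0.013676831498742104, 0.061562418937683105), 5.738996982574463)
side mat 1412 med [0.5006 0.2328 0.0033] lo [ 4.203e-01 -2.090e-02  1.000e-04] hi [0.5868 0.3185 0.1248]
   top 219 ((0.4425421953201294, 0.0031463950872421265), (0.07926375418901443, 0.042399317026138306), 48.65774917602539)
side pin 191 med [ 0.4808 -0.1672  0.1557] lo [ 0.4762 -0.1719  0.1331] hi [ 0.4959 -0.1547  0.1703]
   top 58 ((0.4869484603404999, -0.16215458512306213), (0.02139035239815712, 0.019292036071419716), 7.40789270401001)
```

apply_moves --rows '[{"z": -50}, {"x": -10, "y": -40, "z": -72, "rz": -0.5}, {"x": -19, "y": -85, "z": -72, "rz": -0.95}, {"x": -19, "y": -129, "z": -72, "rz": -0.95}, {"x": -19, "y": -129, "z": -72, "rz": -0.95}, {"x": -19, "y": -129, "z": -72, "rz": -0.95}]'

```text
validation failed for argument at $.ro...
```

```bash
cat > w.py <<'E'
from h import *
s=read_state(); p,im,d=shot('wrist','w1.png'); P=pts(p,d); hsv=cv2.cvtColor(im,cv2.COLOR_RGB2HSV)
H,S,V=cv2.split(hsv)
m=(H>100)&(H<130)&(S>120)&(V>50)&(d>0)&(P[...,2]>.235)
Q=P[m]; print(s['position'],s['tcp_rot'].round(3).tolist(),len(Q),np.median(Q,0))
T=Q[np.abs(Q[:,2]-np.median(Q[:,2]))<.004][:,:2].astype(np.float32); print(cv2.minAreaRect(T), T.mean(0))
E
python3 w.py
```

```text
[6.24594364e-01 1.22364083e-04 2.46957606e-01] [[0.0, 1.0, -0.001], [1.0, -0.0, 0.0], [0.0, -0.001, -1.0]] 0 [nan nan nan]
((0.0, 0.0), (0.0, 0.0), 0.0) [nan nan]
  return _methods._mean(a, axis=axis, dtype=dtype,
  ret = um.true_divide(
  ret = ret.dtype.type(ret / rcount)
w.py:6: RuntimeWarning: Mean of empty slice.
  T=Q[np.abs(Q[:,2]-np.median(Q[:,2]))<.004][:,:2].astype(np.float32); print(cv2.minAreaRect(T), T.mean(0))
```

View pics/w1.png

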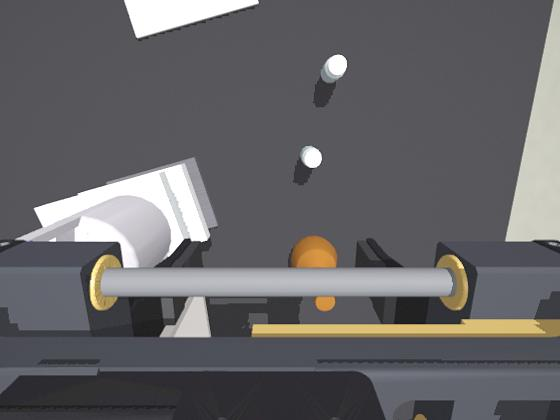

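The wrist view from the start pose shows the canister at about (125,225), the vials at (335,65) and (312,157), and the gripper filling the lower part. The move was refused, probably because every field is needed.

apply_moves --rows '[{"x": 0, "y": 0, "z": -50, "rx": 0, "ry": 0, "rz": 0, "claw": 0}, {"x": -10, "y": -40, "z": -72, "rx": 0, "ry": 0, "rz": -0.5, "claw": 0}, {"x": -19, "y": -85, "z": -72, "rx": 0, "ry": 0, "rz": -0.95, "claw": 0}, {"x": -19, "y": -129, "z": -72, "rx": 0, "ry": 0, "rz": -0.95, "claw": 0}, {"x": -19, "y": -129, "z": -72, "rx": 0, "ry": 0, "rz": -0.95, "claw": 0}, {"x": -19, "y": -129, "z": -72, "rx": 0, "ry": 0, "rz": -0.95, "claw": 0}]'

```text
time_s: 1.0
position: [0.4969, -0.0192, 0.32]
tcp_rot: [[-0.099, 0.995, 0.002], [0.995, 0.099, -0.0], [-0.001, 0.002, -1.0]]
force: [0.4, -0.0, 0.2]
opening: 1.0
grasp_force: 0.0
```

```bash
python3 w.py 2>/dev/null
```

```text
[ 0.49690688 -0.01918618  0.32003595] [[-0.099, 0.995, 0.002], [0.995, 0.099, -0.0], [-0.001, 0.002, -1.0]] 1300 [ 0.49651844 -0.01618258  0.24551598]
((0.49674278497695923, -0.016929592937231064), (0.011572938412427902, 0.06504986435174942), 5.253487586975098) [ 0.49657452 -0.01694772]
```

View pics/w1.png

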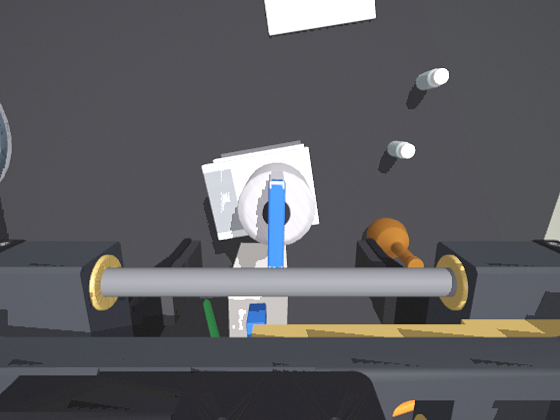

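The handle runs from (277,180) downward, centred between the fingers, and the measured centre agrees with the TCP.

apply_moves --rows '[{"x": 0, "y": 0, "z": 40, "rx": 0, "ry": 0, "rz": 0, "claw": 0}, {"x": 0, "y": 0, "z": 74, "rx": 0, "ry": 0, "rz": 0, "claw": 0}, {"x": 0, "y": 0, "z": 74, "rx": 0, "ry": 0, "rz": 0, "claw": 0}, {"x": 0, "y": 0, "z": 74, "rx": 0, "ry": 0, "rz": 0, "claw": 255}, {"x": 0, "y": 0, "z": 74, "rx": 0, "ry": 0, "rz": 0, "claw": 255}, {"x": 0, "y": 0, "z": 74, "rx": 0, "ry": 0, "rz": 0, "claw": 255}, {"x": 0, "y": 0, "z": 74, "rx": 0, "ry": 0, "rz": 0, "claw": 255}, {"x": 0, "y": 0, "z": 74, "rx": 0, "ry": 0, "rz": 0, "claw": 255}]'

```text
time_s: 2.05
position: [0.496, -0.019, 0.2459]
tcp_rot: [[-0.099, 0.995, 0.001], [0.995, 0.099, -0.0], [-0.0, 0.001, -1.0]]
force: [0.0, -0.2, -0.4]
opening: 0.515
grasp_force: 0.0
```

apply_moves --rows '[{"x": 0, "y": 0, "z": 0, "rx": 0, "ry": 0, "rz": 0, "claw": 255}, {"x": 0, "y": 0, "z": 0, "rx": 0, "ry": 0, "rz": 0, "claw": 255}, {"x": 0, "y": 0, "z": 0, "rx": 0, "ry": 0, "rz": 0, "claw": 255}, {"x": 0, "y": 0, "z": 0, "rx": 0, "ry": 0, "rz": 0, "claw": 255}, {"x": 0, "y": 0, "z": 0, "rx": 0, "ry": 0, "rz": 0, "claw": 255}, {"x": 0, "y": 0, "z": 0, "rx": 0, "ry": 0, "rz": 0, "claw": 255}]'

```text
time_s: 2.8
position: [0.4958, -0.019, 0.2455]
tcp_rot: [[-0.099, 0.995, -0.0], [0.995, 0.099, -0.0], [0.0, -0.0, -1.0]]
force: [-0.3, -0.4, 0.6]
opening: 0.136
grasp_force: 29.9
```

apply_moves --rows '[{"x": 0, "y": 0, "z": -8, "rx": 0, "ry": 0, "rz": 0, "claw": 255}, {"x": 0, "y": 0, "z": -25, "rx": 0, "ry": 0, "rz": 0, "claw": 255}, {"x": 5, "y": 1, "z": -40, "rx": 0, "ry": 0, "rz": 0, "claw": 255}, {"x": 20, "y": 4, "z": -45, "rx": 0, "ry": 0, "rz": 0, "claw": 255}, {"x": 45, "y": 9, "z": -45, "rx": 0, "ry": 0, "rz": 0, "claw": 255}, {"x": 80, "y": 15, "z": -45, "rx": 0, "ry": 0, "rz": 0, "claw": 255}, {"x": 115, "y": 21, "z": -45, "rx": 0, "ry": 0, "rz": 0, "claw": 255}, {"x": 150, "y": 27, "z": -40, "rx": 0, "ry": 0, "rz": 0, "claw": 255}, {"x": 185, "y": 34, "z": -20, "rx": 0, "ry": 0, "rz": 0, "claw": 255}, {"x": 220, "y": 40, "z": 10, "rx": 0, "ry": 0, "rz": 0, "claw": 255}]'

```text
time_s: 4.05
position: [0.5142, 0.2062, 0.2355]
tcp_rot: [[-0.1, 0.995, 0.002], [0.995, 0.1, 0.001], [0.001, 0.002, -1.0]]
force: [-0.8, 0.5, -2.6]
opening: 0.132
grasp_force: 29.9
```

apply_moves --rows '[{"x": 28, "y": 5, "z": 30, "rx": 0, "ry": 0, "rz": 0, "claw": 255}, {"x": 42, "y": 8, "z": 55, "rx": 0, "ry": 0, "rz": 0, "claw": 255}, {"x": 46.5, "y": 8.6, "z": 80, "rx": 0, "ry": 0, "rz": 0, "claw": 255}, {"x": 46.5, "y": 8.6, "z": 95, "rx": 0, "ry": 0, "rz": 0, "claw": 255}, {"x": 46.5, "y": 8.6, "z": 101, "rx": 0, "ry": 0, "rz": 0, "claw": 255}, {"x": 46.5, "y": 8.6, "z": 103, "rx": 0, "ry": 0, "rz": 0, "claw": 255}, {"x": 46.5, "y": 8.6, "z": 103, "rx": 0, "ry": 0, "rz": 0, "claw": 255}]'

```text
time_s: 4.92
position: [0.5184, 0.2509, 0.1332]
tcp_rot: [[-0.099, 0.995, 0.001], [0.995, 0.099, 0.0], [0.0, 0.001, -1.0]]
force: [0.0, 0.4, -2.2]
opening: 0.134
grasp_force: 29.9
```

```bash
python3 - <<'E'
from h import *
s=read_state(); print(s['position'],s['force'])
p,im,d=shot('side','s2.png'); P=pts(p,d)
p2,im2,d2=shot('scene','sc2.png')
cv2.imwrite('pics/both.png',np.hstack([im[90:260,130:430],im2[100:270,230:530]])[:,:,::-1])
# stand upper plate top and bore from both cams
for nm,p,d in(('side',p,d),('scene',p2,d2)):
    P=pts(p,d); m=(abs(P[...,2]-.125)<.004)&(abs(P[...,0]-.49)<.1)&(abs(P[...,1]+.02)<.07)
    T=P[m][:,:2].astype(np.float32); print(nm,len(T),cv2.minAreaRect(T))
E
```

```text
[0.51842554 0.25092952 0.13324522] [ 0.0334183   0.38521233 -2.19643477]
side 963 ((0.47936391830444336, -0.0214526429772377), (0.11774065345525742, 0.08706975728273392), 15.650784492492676)
scene 1870 ((0.4797980487346649, -0.022246647626161575), (0.11679202318191528, 0.0870986059308052), 15.435352325439453)
```

View pics/both.png

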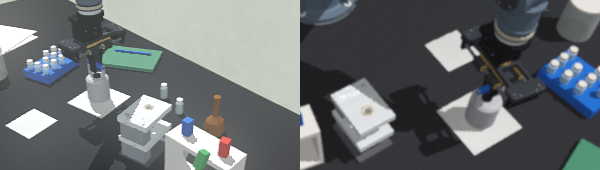

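Canister hangs upright over the mat, and the stand's upper plate and bore are visible in both views. I'll lower it slowly.

apply_moves --rows '[{"x": 0, "y": 0, "z": 3, "rx": 0, "ry": 0, "rz": 0, "claw": 255}, {"x": 0, "y": 0, "z": 6, "rx": 0, "ry": 0, "rz": 0, "claw": 255}, {"x": 0, "y": 0, "z": 7.5, "rx": 0, "ry": 0, "rz": 0, "claw": 255}, {"x": 0, "y": 0, "z": 8.5, "rx": 0, "ry": 0, "rz": 0, "claw": 255}, {"x": 0, "y": 0, "z": 9, "rx": 0, "ry": 0, "rz": 0, "claw": 255}, {"x": 0, "y": 0, "z": 9, "rx": 0, "ry": 0, "rz": 0, "claw": 255}]'

```text
time_s: 5.78
position: [0.5179, 0.2511, 0.1245]
tcp_rot: [[-0.099, 0.995, 0.0], [0.995, 0.099, 0.0], [0.0, 0.0, -1.0]]
force: [-1.9, -1.4, 5.1]
opening: 0.133
grasp_force: 29.9
```

apply_moves --rows '[{"x": 0, "y": 0, "z": 0, "rx": 0, "ry": 0, "rz": 0, "claw": 110}, {"x": 0, "y": 0, "z": 0, "rx": 0, "ry": 0, "rz": 0, "claw": 110}, {"x": 0, "y": 0, "z": 0, "rx": 0, "ry": 0, "rz": 0, "claw": 110}, {"x": 0, "y": 0, "z": 0, "rx": 0, "ry": 0, "rz": 0, "claw": 110}, {"x": 0, "y": 0, "z": -10, "rx": 0, "ry": 0, "rz": 0, "claw": 110}, {"x": 0, "y": 0, "z": -40, "rx": 0, "ry": 0, "rz": 0, "claw": 110}, {"x": 0, "y": 0, "z": -90, "rx": 0, "ry": 0, "rz": 0, "claw": 110}, {"x": 0, "y": 0, "z": -130, "rx": 0, "ry": 0, "rz": 0, "claw": 110}, {"x": 0, "y": 0, "z": -130, "rx": 0, "ry": 0, "rz": 0, "claw": 110}]'

```text
time_s: 6.9
position: [0.5202, 0.2518, 0.2581]
tcp_rot: [[-0.099, 0.995, 0.009], [0.995, 0.099, 0.002], [0.002, 0.009, -1.0]]
force: [0.7, 0.5, 0.2]
opening: 0.568
grasp_force: 0.0
```

```bash
python3 - <<'E'
from h import *
for n in('side','scene'):
    p,im,d=shot(n); P=pts(p,d); H,S,V=cv2.split(cv2.cvtColor(im,cv2.COLOR_RGB2HSV))
    m=(H>100)&(H<130)&(S>120)&(V>50)&(abs(P[...,0]-.518)<.06)&(abs(P[...,1]-.251)<.06)&(P[...,2]>.06)
    Q=P[m]; print(n,len(Q),Q.mean(0),np.percentile(Q[:,2],[50,98]))
    cv2.imwrite('pics/%s3.png'%n,im[:,:,::-1])
    # bore: dark/brass pixels in plate top
    m=(abs(P[...,2]-.125)<.004)&(abs(P[...,0]-.4965)<.012)&(abs(P[...,1]+.0172)<.012)
    c=im.astype(int); b=(c[...,0]-c[...,2]>25)&(np.hypot(P[...,0]-.4965,P[...,1]+.0172)<.02)
    print('brass',b.sum(),P[b].mean(0))
E
```

```text
side 72 [0.51503918 0.24856616 0.1216232 ] [0.12304206 0.12539962]
brass 22 [ 0.49698041 -0.01793309  0.12124349]
scene 169 [0.51984966 0.25130426 0.12198089] [0.12354458 0.12689085]
brass 42 [ 0.4965613  -0.01792322  0.12539321]
```

apply_moves --rows '[{"x": -15, "y": -2, "z": -25, "rx": 0, "ry": 0, "rz": 0, "claw": 110}, {"x": -55, "y": -9, "z": -50, "rx": 0, "ry": 0, "rz": 0, "claw": 110}, {"x": -110, "y": -18, "z": -62, "rx": 0, "ry": 0, "rz": 0, "claw": 110}, {"x": -165, "y": -27, "z": -62, "rx": 0, "ry": 0, "rz": 0, "claw": 110}, {"x": -220, "y": -36, "z": -62, "rx": 0, "ry": 0, "rz": 0, "claw": 110}, {"x": -275, "y": -46, "z": -62, "rx": 0, "ry": 0, "rz": 0, "claw": 110}, {"x": -310, "y": -52, "z": -62, "rx": 0, "ry": 0, "rz": 0, "claw": 110}, {"x": -313, "y": -52, "z": -62, "rx": 0, "ry": 0, "rz": 0, "claw": 110}, {"x": -313, "y": -52, "z": -62, "rx": 0, "ry": 0, "rz": 0, "claw": 110}]'

```text
time_s: 8.12
position: [0.4966, -0.0651, 0.3144]
tcp_rot: [[-0.099, 0.995, -0.002], [0.995, 0.099, 0.002], [0.002, -0.002, -1.0]]
force: [-0.4, 0.3, 0.5]
opening: 0.566
grasp_force: 0.0
```

```bash
python3 - <<'E'
from h import *
s=read_state();print(s['position'],s['tcp_rot'].round(3).tolist())
p,im,d=shot('wrist','w2.png'); P=pts(p,d); print(p['xyz'])
m=(abs(P[...,2]-.125)<.003)&(abs(P[...,0]-.48)<.1)&(abs(P[...,1]+.02)<.07)
print(cv2.minAreaRect(P[m][:,:2].astype(np.float32)))
c=im.astype(int); b=(c[...,0]-c[...,2]>25)&(np.hypot(P[...,0]-.4966,P[...,1]+.0178)<.03)&(abs(P[...,2]-.125)<.004)
Q=P[b];print(b.sum(),Q.mean(0), (Q.min(0)+Q.max(0))/2, np.ptp(Q,0)); v,u=np.nonzero(b); print(u.mean(),v.mean(),cv2.minEnclosingCircle(Q[:,:2].astype(np.float32)))
E
```

```text
[ 0.49662452 -0.06509586  0.31444266] [[-0.099, 0.995, -0.002], [0.995, 0.099, 0.002], [0.002, -0.002, -1.0]]
[0.49150612 0.00531973 0.45147832]
((0.4808351695537567, -0.022458188235759735), (0.1151198297739029, 0.08527902513742447), 15.447379112243652)
168 [ 0.49733185 -0.01774087  0.12502875] [ 0.4974687  -0.01783343  0.12506691] [0.02453661 0.0242313  0.00409933]
282.5 150.5595238095238 ((0.49750596284866333, -0.01781654916703701), 0.012752697803080082)
```

View pics/w2.png

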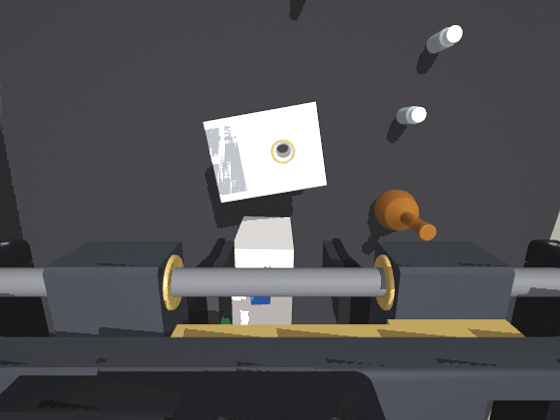

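The bore is a brass ring at (282,150), unobstructed. It measures (0.4974, -0.0178, 0.125) and agrees with the plate. Next is a look at the red head.

apply_moves --rows '[{"x": -20, "y": -2, "z": 0, "rx": 0, "ry": 0, "rz": 0, "claw": 110}, {"x": -70, "y": -7, "z": 0, "rx": 0, "ry": 0, "rz": 0, "claw": 110}, {"x": -120, "y": -12, "z": 0, "rx": 0, "ry": 0, "rz": 0, "claw": 110}, {"x": -170, "y": -17, "z": 0, "rx": 0, "ry": 0, "rz": 0, "claw": 110}, {"x": -220, "y": -22, "z": 0, "rx": 0, "ry": 0, "rz": 0, "claw": 110}, {"x": -246, "y": -24, "z": 0, "rx": 0, "ry": 0, "rz": 0, "claw": 110}, {"x": -246, "y": -24, "z": 0, "rx": 0, "ry": 0, "rz": 0, "claw": 110}, {"x": -246, "y": -24, "z": 0, "rx": 0, "ry": 0, "rz": 0, "claw": 110}]'

```text
time_s: 9.18
position: [0.4978, -0.3105, 0.3152]
tcp_rot: [[-0.101, 0.995, -0.001], [0.995, 0.101, 0.002], [0.002, -0.001, -1.0]]
force: [0.2, -0.3, -0.3]
opening: 0.57
grasp_force: 0.0
```

```bash
python3 - <<'E'
from h import *
s=read_state();print(s['position'],s['tcp_rot'].round(3).tolist())
p,im,d=shot('wrist','w3.png'); P=pts(p,d); H,S,V=cv2.split(cv2.cvtColor(im,cv2.COLOR_RGB2HSV))
for k,m in(('red',((H<8)|(H>172))&(S>150)&(V>50)),('blue',(H>100)&(H<130)&(S>120)&(V>50))):
    m=m&(abs(P[...,2]-.17)<.004); Q=P[m][:,:2].astype(np.float32); v,u=np.nonzero(m)
    print(k,len(Q),u.mean(),v.mean(),cv2.minAreaRect(Q),P[m][:,2].mean())
E
```

```text
[ 0.49780608 -0.31052196  0.31524372] [[-0.101, 0.995, -0.001], [0.995, 0.101, 0.002], [0.002, -0.001, -1.0]]
red 465 280.26236559139784 151.61505376344087 ((0.49597790837287903, -0.2613062560558319), (0.018939265981316566, 0.01975356973707676), 18.016870498657227) 0.16958819174716563
blue 617 283.0259319286872 28.948136142625607 ((0.487739235162735, -0.16242359578609467), (0.018722575157880783, 0.01946178264915943), 6.884053707122803) 0.16963712596318323
```

View pics/w3.png

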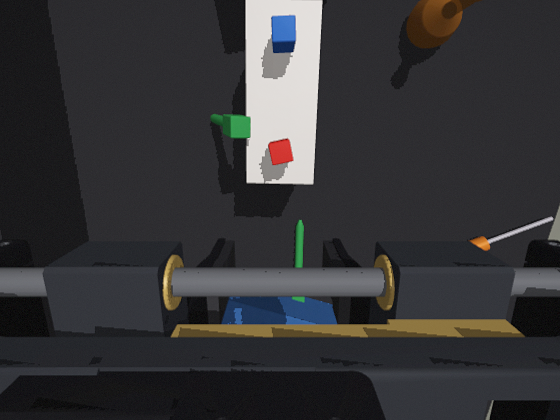

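Red head is at (280,151), turned about 18°, with the blue pin at (283,33). A green look-alike is nearby at (237,126), so I'll check its clearance.

```bash
python3 - <<'E'
from h import *
for n in('wrist','scene','side'):
    p,im,d=shot(n); P=pts(p,d); H,S,V=cv2.split(cv2.cvtColor(im,cv2.COLOR_RGB2HSV))
    m=(H>45)&(H<75)&(S>120)&(V>40)&(np.hypot(P[...,0]-.46,P[...,1]+.24)<.08)
    Q=P[m]; print(n,len(Q))
    if len(Q): print(Q.min(0).round(3),Q.max(0).round(3),np.median(Q[Q[:,2]>Q[:,2].max()-.006],0).round(3))
    if n!='wrist':
        m=((H<8)|(H>172))&(S>150)&(V>50)&(abs(P[...,2]-.17)<.003)&(np.hypot(P[...,0]-.496,P[...,1]+.261)<.03)
        if m.sum()>8: print('red',cv2.minAreaRect(P[m][:,:2].astype(np.float32)))
E
```

```text
wrist 739
[ 0.395 -0.277 -0.002] [ 0.502 -0.228  0.452] [ 0.492 -0.24   0.452]
scene 113
[ 0.435 -0.254  0.115] [ 0.465 -0.232  0.155] [ 0.451 -0.243  0.151]
red ((0.4960959553718567, -0.2611730992794037), (0.02073909156024456, 0.017498686909675598), 11.667336463928223)
side 8
[ 0.397 -0.241  0.004] [ 0.402 -0.235  0.021] [ 0.401 -0.236  0.019]
```

apply_moves --rows '[{"x": 20, "y": 1, "z": 0, "rx": 0, "ry": 0, "rz": -1, "claw": 158}, {"x": 45, "y": 3, "z": 30, "rx": 0, "ry": 0, "rz": -2.03, "claw": 158}, {"x": 49, "y": 3.2, "z": 70, "rx": 0, "ry": 0, "rz": -2.03, "claw": 158}, {"x": 49, "y": 3.2, "z": 90, "rx": 0, "ry": 0, "rz": -2.03, "claw": 158}, {"x": 49, "y": 3.2, "z": 90, "rx": 0, "ry": 0, "rz": -2.03, "claw": 158}, {"x": 49, "y": 3.2, "z": 90, "rx": 0, "ry": 0, "rz": -2.03, "claw": 158}]'

```text
time_s: 10.12
position: [0.4968, -0.2638, 0.2266]
tcp_rot: [[-0.307, 0.952, 0.002], [0.952, 0.307, -0.001], [-0.002, 0.001, -1.0]]
force: [0.4, 0.8, -0.5]
opening: 0.379
grasp_force: 0.0
```

apply_moves --rows '[{"x": 2.5, "y": 0, "z": 35, "rx": 0, "ry": 0, "rz": 0, "claw": 158}, {"x": 2.5, "y": 0, "z": 58, "rx": 0, "ry": 0, "rz": 0, "claw": 158}, {"x": 2.5, "y": 0, "z": 64, "rx": 0, "ry": 0, "rz": 0, "claw": 158}, {"x": 2.5, "y": 0, "z": 64, "rx": 0, "ry": 0, "rz": 0, "claw": 158}, {"x": 2.5, "y": 0, "z": 64, "rx": 0, "ry": 0, "rz": 0, "claw": 255}, {"x": 2.5, "y": 0, "z": 64, "rx": 0, "ry": 0, "rz": 0, "claw": 255}, {"x": 2.5, "y": 0, "z": 64, "rx": 0, "ry": 0, "rz": 0, "claw": 255}, {"x": 2.5, "y": 0, "z": 64, "rx": 0, "ry": 0, "rz": 0, "claw": 255}, {"x": 2.5, "y": 0, "z": 64, "rx": 0, "ry": 0, "rz": 0, "claw": 255}]'

```text
time_s: 11.25
position: [0.4957, -0.2617, 0.1625]
tcp_rot: [[-0.307, 0.952, 0.001], [0.952, 0.307, -0.001], [-0.002, 0.001, -1.0]]
force: [-1.5, -0.7, 6.1]
opening: 0.223
grasp_force: 30.0
```

apply_moves --rows '[{"x": 0, "y": 0, "z": -8, "rx": 0, "ry": 0, "rz": 0, "claw": 255}, {"x": 0, "y": 0, "z": -25, "rx": 0, "ry": 0, "rz": 0, "claw": 255}, {"x": 0, "y": 0, "z": -50, "rx": 0, "ry": 0, "rz": 0, "claw": 255}, {"x": 0, "y": 0, "z": -75, "rx": 0, "ry": 0, "rz": 0, "claw": 255}, {"x": 0, "y": 0, "z": -100, "rx": 0, "ry": 0, "rz": 0, "claw": 255}, {"x": 0, "y": 0, "z": -130, "rx": 0, "ry": 0, "rz": 0, "claw": 255}, {"x": 0, "y": 0, "z": -165, "rx": 0, "ry": 0, "rz": 0, "claw": 255}, {"x": 0, "y": 0, "z": -190, "rx": 0, "ry": 0, "rz": 0, "claw": 255}, {"x": 0, "y": 0, "z": -190, "rx": 0, "ry": 0, "rz": 0, "claw": 255}]'

```text
time_s: 12.38
position: [0.4961, -0.2617, 0.3534]
tcp_rot: [[-0.307, 0.952, 0.004], [0.952, 0.307, -0.003], [-0.004, 0.003, -1.0]]
force: [-0.3, -0.4, -1.3]
opening: 0.23
grasp_force: 30.0
```

apply_moves --rows '[{"x": 8, "y": 3, "z": 0, "rx": 0, "ry": 0, "rz": 0, "claw": 255}, {"x": 30, "y": 10, "z": 0, "rx": 0, "ry": 0, "rz": 0, "claw": 255}, {"x": 65, "y": 21, "z": 0, "rx": 0, "ry": 0, "rz": 0, "claw": 255}, {"x": 105, "y": 34, "z": 0, "rx": 0, "ry": 0, "rz": 0, "claw": 255}, {"x": 145, "y": 47, "z": 0, "rx": 0, "ry": 0, "rz": 0, "claw": 255}, {"x": 185, "y": 60, "z": 0, "rx": 0, "ry": 0, "rz": 0, "claw": 255}, {"x": 215, "y": 70, "z": 10, "rx": 0, "ry": 0, "rz": 0, "claw": 255}, {"x": 231, "y": 75.7, "z": 30, "rx": 0, "ry": 0, "rz": 0, "claw": 255}, {"x": 231, "y": 75.7, "z": 40, "rx": 0, "ry": 0, "rz": 0, "claw": 255}, {"x": 231, "y": 75.7, "z": 40, "rx": 0, "ry": 0, "rz": 0, "claw": 255}]'

```text
time_s: 13.62
position: [0.4955, -0.0179, 0.3105]
tcp_rot: [[-0.308, 0.952, -0.003], [0.952, 0.308, 0.0], [0.001, -0.003, -1.0]]
force: [0.6, 0.0, -2.3]
opening: 0.227
grasp_force: 30.0
```

```bash
python3 - <<'E'
from h import *
s=read_state();print(s['position'],s['tcp_rot'].round(4).tolist(),s['force'])
ims=[]
for n in('scene','side'):
    p,im,d=shot(n,n+'4.png'); P=pts(p,d)
    m=(np.hypot(P[...,0]-.497,P[...,1]+.018)<.03)&(P[...,2]>.15)&(P[...,2]<.28)
    for z in (.17,.19,.21,.23,.25,.27):
        Q=P[m&(abs(P[...,2]-z)<.008)]
        if len(Q)>3:print(n,z,len(Q),Q.mean(0).round(4))
    m2=(np.hypot(P[...,0]-.497,P[...,1]+.018)<.025)&(P[...,2]>.135)
    v,u=np.nonzero(m2); print(u.min(),u.max(),v.min(),v.max(), P[m2][:,2].min())
    a,b=int(np.median(u)),int(v.max()); ims.append(cv2.resize(im[b-70:b+30,a-50:a+50],(400,400),interpolation=cv2.INTER_NEAREST)); print(n,a-50,b-70,p['xyz'])
cv2.imwrite('pics/c4.png',np.hstack(ims)[:,:,::-1])
E
```

```text
[ 0.49554254 -0.01785023  0.31045355] [[-0.3076, 0.9515, -0.0029], [0.9515, 0.3076, 0.0004], [0.0013, -0.0027, -1.0]] [ 0.61709115  0.00864209 -2.29422391]
scene 0.17 20 [ 0.4998 -0.018   0.1725]
scene 0.19 29 [ 0.4997 -0.0182  0.1895]
scene 0.21 28 [ 0.4996 -0.0185  0.2107]
scene 0.23 31 [ 0.4999 -0.019   0.2294]
scene 0.25 33 [ 0.4994 -0.0185  0.2509]
scene 0.27 17 [ 0.4998 -0.0194  0.2652]
284 317 31 201 0.15805214338842966
scene 249 131 [ 1.01090353 -0.19634895  0.92301886]
side 0.17 25 [ 0.4943 -0.0195  0.1716]
side 0.19 28 [ 0.4945 -0.0201  0.1896]
side 0.21 31 [ 0.4944 -0.0203  0.2105]
side 0.23 36 [ 0.4946 -0.0188  0.2297]
side 0.25 33 [ 0.494  -0.0192  0.2498]
side 0.27 27 [ 0.4931 -0.0196  0.2696]
263 289 4 185 0.15883134139859945
side 229 115 [-0.00676526 -0.62083414  0.66867555]
```

View pics/c4.png

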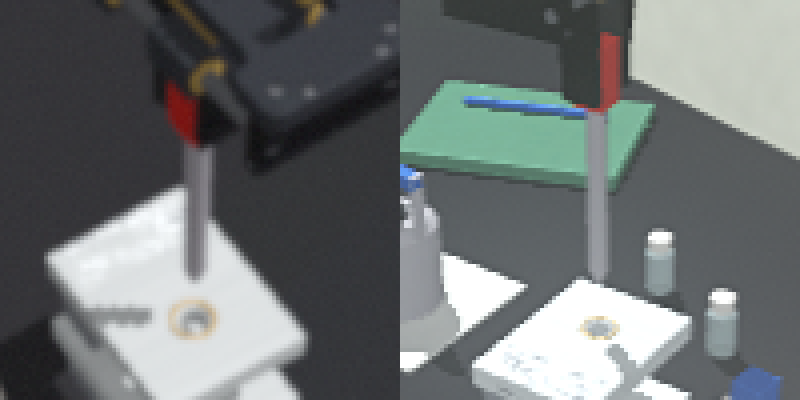

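Scene crop: rod hangs vertical with its tip just behind the ring at (192,318). Side crop: tip at (597,280) over the ring at (600,327). The offset is about 1 mm, so I'll correct it and lower.

apply_moves --rows '[{"x": -0.9, "y": 0.8, "z": 10, "rx": 0, "ry": 0, "rz": 0, "claw": 255}, {"x": -0.9, "y": 0.8, "z": 22, "rx": 0, "ry": 0, "rz": 0, "claw": 255}, {"x": -0.9, "y": 0.8, "z": 30, "rx": 0, "ry": 0, "rz": 0, "claw": 255}, {"x": -0.9, "y": 0.8, "z": 36, "rx": 0, "ry": 0, "rz": 0, "claw": 255}, {"x": -0.9, "y": 0.8, "z": 42, "rx": 0, "ry": 0, "rz": 0, "claw": 255}, {"x": -0.9, "y": 0.8, "z": 47, "rx": 0, "ry": 0, "rz": 0, "claw": 255}, {"x": -0.9, "y": 0.8, "z": 47, "rx": 0, "ry": 0, "rz": 0, "claw": 255}]'

```text
time_s: 14.6
position: [0.4973, -0.0187, 0.2642]
tcp_rot: [[-0.307, 0.952, -0.001], [0.952, 0.307, 0.0], [0.0, -0.001, -1.0]]
force: [-0.2, 0.9, -1.2]
opening: 0.229
grasp_force: 30.0
```

apply_moves --rows '[{"x": 0, "y": 0, "z": 6, "rx": 0, "ry": 0, "rz": 0, "claw": 255}, {"x": 0, "y": 0, "z": 14, "rx": 0, "ry": 0, "rz": 0, "claw": 255}, {"x": 0, "y": 0, "z": 22, "rx": 0, "ry": 0, "rz": 0, "claw": 255}, {"x": 0, "y": 0, "z": 30, "rx": 0, "ry": 0, "rz": 0, "claw": 255}, {"x": 0, "y": 0, "z": 38, "rx": 0, "ry": 0, "rz": 0, "claw": 255}, {"x": 0, "y": 0, "z": 38, "rx": 0, "ry": 0, "rz": 0, "claw": 255}, {"x": 0, "y": 0, "z": 38, "rx": 0, "ry": 0, "rz": 0, "claw": 255}]'

```text
time_s: 15.48
position: [0.4977, -0.0189, 0.2266]
tcp_rot: [[-0.307, 0.952, 0.0], [0.952, 0.307, -0.0], [-0.0, 0.0, -1.0]]
force: [0.5, 0.1, -1.4]
opening: 0.227
grasp_force: 30.0
```

No contact forces. I'll continue through the lower bushing.

apply_moves --rows '[{"x": 0, "y": 0, "z": 5, "rx": 0, "ry": 0, "rz": 0, "claw": 255}, {"x": 0, "y": 0, "z": 10, "rx": 0, "ry": 0, "rz": 0, "claw": 255}, {"x": 0, "y": 0, "z": 15, "rx": 0, "ry": 0, "rz": 0, "claw": 255}, {"x": 0, "y": 0, "z": 20, "rx": 0, "ry": 0, "rz": 0, "claw": 255}, {"x": 0, "y": 0, "z": 20, "rx": 0, "ry": 0, "rz": 0, "claw": 255}]'

```text
time_s: 16.1
position: [0.4972, -0.0188, 0.206]
tcp_rot: [[-0.307, 0.952, -0.001], [0.952, 0.307, 0.0], [0.001, -0.001, -1.0]]
force: [-0.1, -0.9, -1.6]
opening: 0.23
grasp_force: 30.0
```

```bash
python3 - <<'E'
from h import *
s=read_state();print(s['position'],s['force'],s['moment'])
E
```

```text
[ 0.49721754 -0.01876762  0.20604688] [-0.08170355 -0.93053988 -1.58316103] [ 0.03190366 -0.02726154  0.02571417]
```

apply_moves --rows '[{"x": 0, "y": 0, "z": 6, "rx": 0, "ry": 0, "rz": 0, "claw": 255}, {"x": 0, "y": 0, "z": 12, "rx": 0, "ry": 0, "rz": 0, "claw": 255}, {"x": 0, "y": 0, "z": 18, "rx": 0, "ry": 0, "rz": 0, "claw": 255}, {"x": 0, "y": 0, "z": 24, "rx": 0, "ry": 0, "rz": 0, "claw": 255}, {"x": 0, "y": 0, "z": 24, "rx": 0, "ry": 0, "rz": 0, "claw": 255}, {"x": 0, "y": 0, "z": 24, "rx": 0, "ry": 0, "rz": 0, "claw": 255}, {"x": 0, "y": 0, "z": 24, "rx": 0, "ry": 0, "rz": 0, "claw": 255}]'

```text
time_s: 16.98
position: [0.4976, -0.0188, 0.1827]
tcp_rot: [[-0.307, 0.952, 0.0], [0.952, 0.307, -0.0], [-0.0, 0.0, -1.0]]
force: [-0.1, -0.9, -1.0]
opening: 0.229
grasp_force: 30.0
```

```bash
python3 - <<'E'
from h import *
ims=[]
for n,(a,b) in dict(scene=(295,220),side=(275,205)).items():
    p,im,d=shot(n); s=read_state(); print(s['position'],s['force'],s['moment'],s['opening'])
    P=pts(p,d); m=(np.hypot(P[...,0]-.497,P[...,1]+.018)<.012)&(P[...,2]>.012)&(P[...,2]<.045); print(n,m.sum(),P[m][:,2].min() if m.any() else '')
    ims.append(cv2.resize(im[b-60:b+60,a-60:a+60],(400,400)))
cv2.imwrite('pics/c5.png',np.hstack(ims)[:,:,::-1])
E
```

```text
[ 0.49764218 -0.01885172  0.18277207] [-0.31318723 -0.93877707 -1.35400577] [ 0.07269159 -0.01519261 -0.06495232] 0.22303635818305684
scene 0 
[ 0.49760941 -0.01883768  0.1827399 ] [ 0.09131586  0.18220087 -1.26983638] [0.0469486  0.00079139 0.0464293 ] 0.22395782167957862
side 0
```

View pics/c5.png

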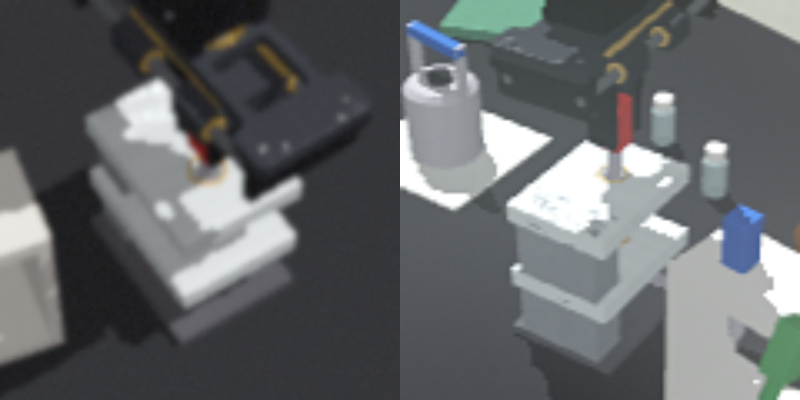

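The rod stands in the upper ring with its red head clear above, at (620,160). The canister is upright on the mat, and the wrist force is only about 1 N, so nothing is jammed.

```bash
python3 -c "from rig import hand_in; print(hand_in())"
```

```text
the job is handed in; nothing more can be done
None
```

I handed the job in at about 17 s: the canister stands upright on the mat, and the arm still holds the gauge rod through both bushings, with about 1 N at the wrist. The tip was hidden from the cameras; its height of about 30 mm above the bench is worked out from the arm's pose.

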